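Lay the tea tray

ROBOT

A 6-joint arm with a two-finger parallel gripper is mounted at the origin on a cart in front of the work surface, level with it; the furniture and walls round the work are solid. World frame = base frame: x ahead of the robot, y to its left, z up, the work surface at z = 0. Lengths are in m, angles in rad, forces in N, time in s.
With the tool pointing down it reaches from about 0.35 to 0.975 m from the base axis. Payload 4.9 kg.
Tool frame: the origin (TCP) lies between the finger pads; the fingertips stand 17 mm ahead of it and the grasp point (between the pads) lies 2 mm behind it (nose_length is the distance from the TCP to the fingertips, in m); z points along the fingers, y is the line along which they close (so a half turn about z gives the same grasp; the last joint's range is limited). The gripper opens to 85 mm and grips with 20 to 120 N. Pads are 22 mm wide; open, the fingers measure 114 mm over their backs; the gripper's body (76 mm by 85 mm) begins 54 mm behind the grasp point. The pads swing forward as they close: fully open they stand 13 mm farther back than shut.
Start: joints at [1.222, 0.053, 1.613, -0, 1.476, -0.119], TCP at [0.142, 0.609, 0.248] pointing down, gripper open.
Joint ranges: [-3.01, 3.01], [-1.01, 2.22], [0.06, 2.58], [-1.02, 4.17], [0.09, 2.62], [-3.14, 3.14]. Speed limits (rad/s): [2.57, 2.57, 3.14, 3.14, 3.14, 3.14].

INTERFACE

Orientations are given as a rotation vector (axis times angle).
In Python, from cell import movep, move_linear, goto_joints, let_go, grasp, hold, ik, state, snapshot, calibration, Unreachable, finish_job, nose_length gives the robot as it stands. Calls block until the motion is done:
- movep(position, orientation): joint-space move of the TCP to a pose.
- move_linear(position, orientation=None, rate=0.15, stop_force=None): straight line of the TCP; orientation=None keeps the orientation; rate is the mean speed in m/s. With stop_force (N) it stops when the force on the tool has changed by that much, and returns True; else False.
- goto_joints(angles): joint-space move.
- let_go() and grasp(newtons=None): open the fingers fully, or close them until they stop; newtons is the grip in N (None keeps the last).
- hold(seconds).
- ik(position, orientation): joint angles nearest the present ones, or None.
- state(): the state.
- snapshot(name): name is "side" or "top"; returns the picture (384x512x3 uint8, red, green, blue); there is no depth.
- calibration(name): a dict with "intrinsics" (3x3 intrinsics, pixels), "T" (4x4, takes a point from camera to world coordinates). Camera axes: x right, y down, z forward; pixel columns grow to the right and rows downward; lengths in m; the calibration is good to about 2 mm. A picture is of the moment at which its call begins. calibration takes no time and is no camera call.
A pose or a line that the arm cannot do raises Unreachable and nothing moves.
- finish_job(): hands the job in; it is judged then, once.
The state is a dict: "t": time; "joint_positions": joint angles; "joint_velocities": joint speeds; "tau": joint torques, N m; "tcp_pos": TCP position; "tool_rot": TCP orientation; "ft_force": force on the tool from outside, world axes, zero at the start; "wrist_torque": the same for the moment, N m; "opening": finger opening in m; "grasp_force": force on a finger pad.
Only numpy, scipy, OpenCV 4.12 (cv2) and the standard library are available. Lean on these libraries where they do the work, as an engineer would, in place of code of your own. Each camera call takes 0.05 s, during which the arm holds its last target. There are 200 camera calls.

TASK

Lay the tray for tea: stand the tea light in the seat in the middle of the cast-iron warmer and then set the teapot centrally on the warmer's ring over it, and stand the cup in the middle of the wooden saucer. Put the kitchen timer midway between warmer and saucer, in line with them, and the matchbox flat on the tray straight in front of the timer (towards the robot), its long side along the tray's front edge. Keep the teapot upright while you carry it, set everything down upright and leave the tea tin and the spice jar standing where they are.

Things in the scene. Friction and masses are not known exactly. Their poses are not given: they have to be found in the camera images.
- tray: Wooden serving tray, 220 mm deep (x) by 360 long (y), fixed. Origin: centre of its underside at z = 0; x to its back (away from the robot), y to the left. Floor's top at z = 6 mm, lip 14 high, inside x +-103, y +-173; end handles up to 29. Warmer, saucer are at x = 20, y = +-115, either way round; the timer goes to x = 20, y = 0, the matchbox between it and the front lip, about x = -62, y = 0.
- warmer: Dark cast-iron tea warmer fixed on the tray, round. Origin: centre of its underside, on the tray's floor (6 mm above the worktop). Top ring 100 mm inside, 118 outside, z = 50 to 58 mm, on four thin posts at 45, 135, 225, 315 degrees in its frame. In the middle the tea light's round seat: floor at z = 22, 54 mm inside, rim top at z = 26. Reach it through the ring, fingers at most 60 mm open.
- saucer: Dark round wooden saucer fixed on the tray, 96 mm across, rim 11 mm high. Origin: centre of its underside, on the tray's floor (6 mm above the worktop); the flat middle where the cup stands is at z = 5 mm and 52 mm or more across.
- tea_light: Tea light (small candle in a pale metal cup), 38 mm across, 15 mm high, 14 g, standing on the worktop. Origin: centre of its underside. Grip it by its upper 8 mm, from above.
- teapot: Dark cast-iron teapot, fixed lid, handle arching over it, 0.4 to 0.8 kg. Origin: centre of its flat underside (foot 112 mm across); x along the spout (tip at x = 90, z = 80 mm), z up. Body 131 mm across, lid knob up to z = 101. The handle's straight wooden grip lies along x, centred at x = 0, y = 0, z = 150 mm: 50 mm long, 13 wide (y), 12 high; pinch it across y from above.
- tea_cup: White tea cup without handle, 60 mm across at the rim, 60 mm high, foot 42 mm across, about 59 mm across at 40 mm height, 0.12 kg. Origin: centre of its underside; z up. Open at the top, wall 4 mm.
- kitchen_timer: Cream mechanical kitchen timer, round, 66 mm across, 57 mm high, 0.11 kg. Origin: centre of its underside; z up. On top a straight ridge to grip by, along the timer's x axis: 40 mm long, 10 mm wide (y), z = 46 to 57 mm. The dial does not turn here.
- matchbox: Closed matchbox, 36 mm (x) by 52 mm (y, its long side), 15 mm high, 18 g, lying flat. Origin: centre of its underside.
- tea_tin: Bystander: dark blue rectangular tin, 57 x 77 mm, 108 mm high, standing loose behind the left part of the tray. Origin: centre of its underside.
- spice_jar: Bystander: small round spice jar with a dark lid, 44 mm across, 105 mm high, standing loose at the back right. Origin: centre of its underside.

How it is judged:
By the outcome, as a careful person would: the job done as asked, in the order asked, and still so for the second after the job is handed in, with the robot touching nothing.
It also fails if it takes over 112 s, if anything falls off the work surface, if the arm or the gripper's body presses on something with over 40 N, if the wrist force passes 120 N, or if a joint passes its speed limit or range.

## Working session

There is one attempt and no reset: what is moved stays moved. The work goes in short steps, each a Python script; the robot and the scene stay as the last script left them, time stands still between calls to the robot, and variables do not carry over. Pictures are saved under pics/ and viewed, at most 14 in all, crops included, and the job is handed in when it is done.

```bash
mkdir -p pics; ls
python3 - <<'E'
from cell import *
import cv2,numpy as np
np.set_printoptions(precision=4,suppress=True)
for n in("top","side"):
    im=snapshot(n);cv2.imwrite(f"pics/{n}0.png",cv2.resize(im[:,:,::-1],(800,600),interpolation=cv2.INTER_CUBIC))
    cv2.imwrite(f"raw_{n}0.png",im[:,:,::-1])
    c=calibration(n);print(n,c["intrinsics"],c["T"])
print(state(),nose_length)
E
```

```text
pics
top [[355.9411   0.     257.0916]
 [  0.     355.9411 184.1672]
 [  0.       0.       1.    ]] [[ 0.0035 -0.981   0.1941  0.3385]
 [-0.9998 -0.0068 -0.0166 -0.0714]
 [ 0.0176 -0.194  -0.9808  1.1841]
 [ 0.      0.      0.      1.    ]]
side [[427.4184   0.     258.5083]
 [  0.     427.4184 190.7234]
 [  0.       0.       1.    ]] [[-0.9997  0.0136 -0.0182  0.5742]
 [ 0.0227  0.6462 -0.7628  0.7068]
 [ 0.0014 -0.763  -0.6464  0.731 ]
 [ 0.      0.      0.      1.    ]]
{'t': 0.1, 'joint_positions': array([ 1.222 ,  0.0533,  1.6142, -0.    ,  1.476 , -0.119 ]), 'joint_velocities': array([ 0.0013, -0.0023, -0.0042,  0.0006, -0.0004, -0.0005]), 'tau': array([  0.0003, -39.4901, -37.1364,  -0.0001,   0.0039,   0.    ]), 'tcp_pos': array([0.1422, 0.6081, 0.2472]), 'tool_rot': array([-0.3602, -3.1205,  0.0029]), 'ft_force': array([0.2438, 0.9488, 0.3606]), 'wrist_torque': array([-0.0042,  0.0247,  0.008 ]), 'grasp_force': 0.0, 'opening': 0.08530455142498257} 0.017
```

View pics/top0.png

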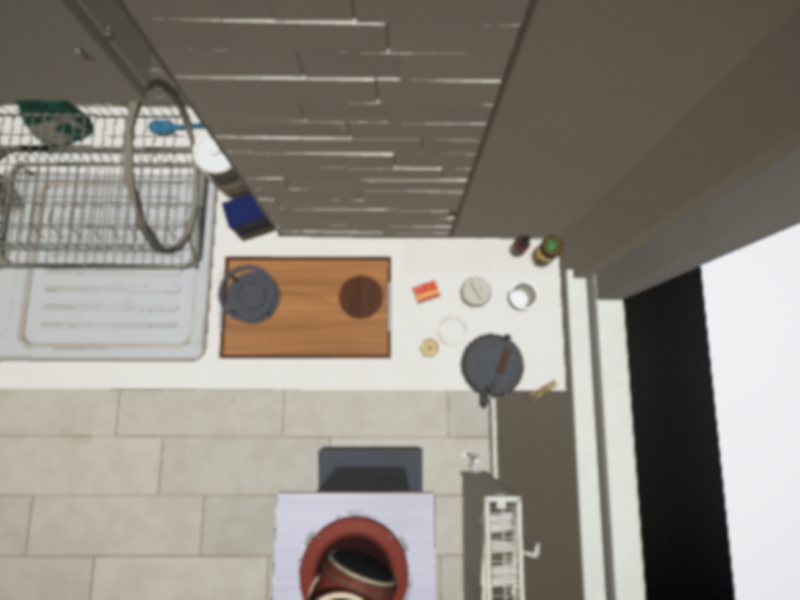

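View pics/side0.png

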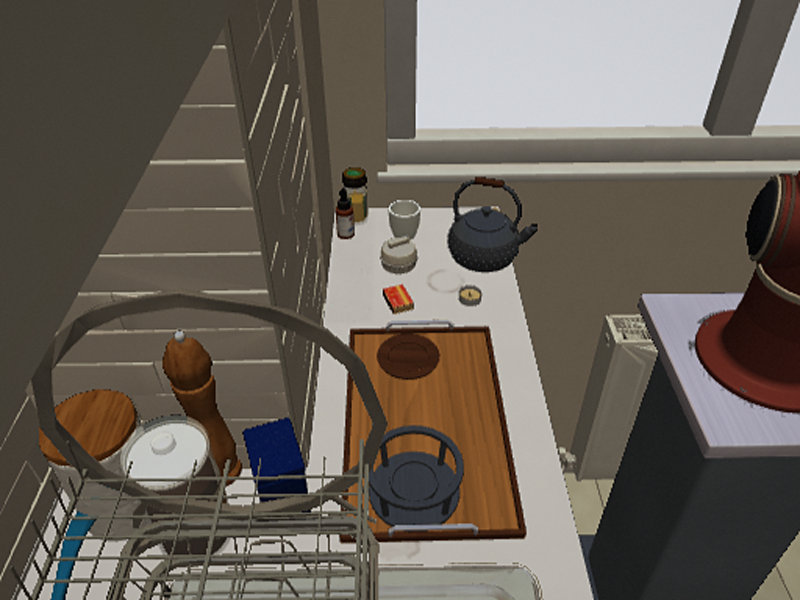

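The top picture shows the warmer at about (249,295), the saucer at (361,297), the matchbox at (426,291), the timer at (476,291), the cup at (521,297), the tea light at (429,347) and the pot at (490,365) with its spout towards the robot. The side view is sharper and shows the same things. I'll enlarge both.

Run:
```python
import cv2
a=cv2.imread("raw_side0.png");t=cv2.imread("raw_top0.png")
def crop(im,x,y,w,h,s,n): cv2.imwrite(n,cv2.resize(im[y:y+h,x:x+w],None,fx=s,fy=s,interpolation=cv2.INTER_CUBIC))
crop(a,205,105,145,105,5.5,"pics/s1.png")   # origin 205,105
crop(t,135,150,230,115,3.4,"pics/t1.png")
crop(a,210,200,135,150,4,"pics/s2.png")
```

```text
(no output)
```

View pics/s1.png

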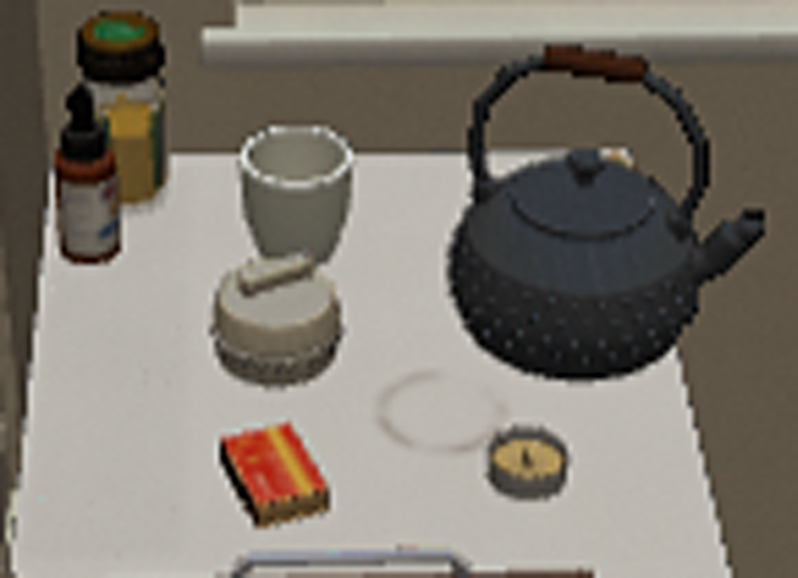

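View pics/t1.png

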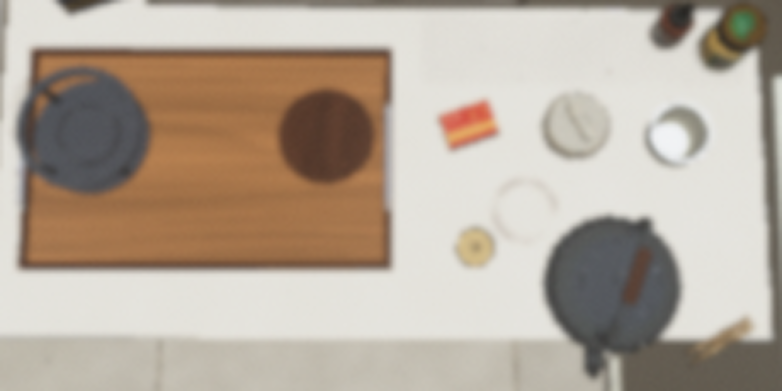

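View pics/s2.png

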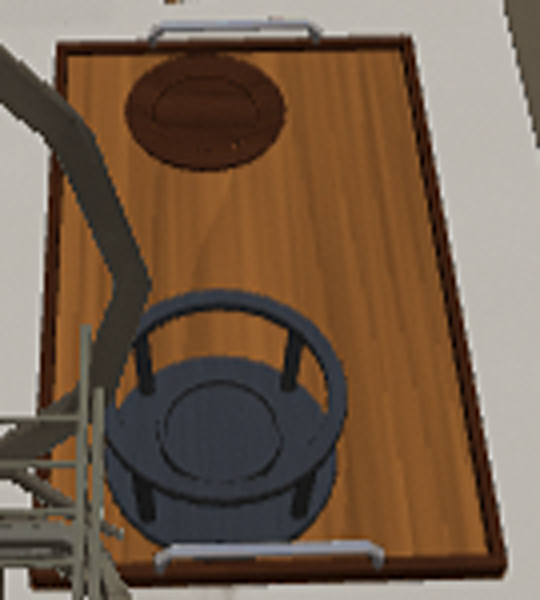

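```bash
cat > h.py <<'E'
import numpy as np
from cell import *
from scipy.spatial.transform import Rotation as R
np.set_printoptions(precision=4,suppress=True)
CAL={n:calibration(n) for n in("top","side")}
CR={"s1":("side",205,105,5.5),"t1":("top",135,150,3.4),"s2":("side",210,200,4)}
def at(crop,u,v,z,cr=None):
    n,x,y,s=CR[crop] if cr is None else cr
    p=np.array([x+(u+.5)/s-.5,y+(v+.5)/s-.5,1]); c=CAL[n]; T=np.array(c["T"])
    d=T[:3,:3]@np.linalg.inv(c["intrinsics"])@p; o=T[:3,3]
    return (o+d*(z-o[2])/d[2])[:2]
def down(yaw): # tool down, fingers closing (tool y) along direction yaw in the xy plane
    y=np.array([np.cos(yaw),np.sin(yaw),0]);z=np.array([0,0,-1.]);x=np.cross(y,z)
    return R.from_matrix(np.c_[x,y,z]).as_rotvec()
E
python3 - <<'E'
from h import *
P=lambda l,*a:print(l,at(*a))
P("timer s ridge","s1",278,270,.057);P("timer t","t1",576,124,.03)
a,b=at("s1",244,284,.056),at("s1",312,258,.056);print("ridge dir s",np.degrees(np.arctan2(*(b-a)[::-1])),np.linalg.norm(b-a))
a,b=at("t1",562,100,.057),at("t1",592,145,.057);print("ridge dir t",np.degrees(np.arctan2(*(b-a)[::-1])))
P("light s","s1",528,457,.014);P("light t","t1",475,246,.012)
q=np.array([at("s1",*c,.015) for c in[(221,440),(290,424),(328,490),(257,508)]]);print("box",q,q.mean(0));P("box t","t1",468,124,.015)
for i in range(4):
    e=q[(i+1)%4]-q[i];print(np.linalg.norm(e),np.degrees(np.arctan2(e[1],e[0])))
P("cup s","s1",297,156,.06);P("cup t","t1",677,135,.055)
P("grip s","s1",596,60,.154);P("grip t","t1",637,276,.156);P("knob s","s1",585,160,.097)
a,b=at("s1",545,54,.15),at("s1",645,67,.15);print("grip dir s",np.degrees(np.arctan2(*(b-a)[::-1])),np.linalg.norm(b-a))
a,b=at("t1",645,247,.156),at("t1",630,303,.156);print("grip dir t",np.degrees(np.arctan2(*(b-a)[::-1])),np.linalg.norm(b-a))
P("spout s","s1",757,215,.08);P("spout t","t1",593,370,.07)
P("pot body t","t1",613,285,.05)
P("saucer s","s2",206,112,.015);P("saucer t","t1",326,135,.015)
P("ring s","s2",226.5,396,.063);P("seat s","s2",221,434,.031);P("seat t","t1",86,133,.031)
for c in[(33,50),(390,50),(390,267),(20,268)]:P("tray t","t1",*c,.014)
for c in[(57,40),(411,38),(506,572),(32,580)]:P("tray s","s2",*c,.014)
for p in ([.5,-.3],[.6,.2],[.3,-.3]):
  for yw in(0,90): print(p,yw,ik([*p,.2],down(np.radians(yw))),ik([*p,.2],down(np.radians(yw+180))))
E
```

```text
timer s ridge [ 0.5608 -0.2445]
timer t [ 0.5614 -0.2465]
ridge dir s -147.7518931752596 0.04019375827892178
ridge dir t -147.51820291752895
light s [ 0.4436 -0.1494]
light t [ 0.4439 -0.1486]
box [[ 0.5896 -0.164 ]
 [ 0.5563 -0.1754]
 [ 0.5396 -0.1261]
 [ 0.5729 -0.114 ]] [ 0.5646 -0.1449]
box t [ 0.5636 -0.1422]
0.03523284846321506 -161.00212012129265
0.05207722871178895 108.76011332079631
0.03543078548597779 19.958163925118882
0.05267216518023942 -71.44710403593726
cup s [ 0.5492 -0.3433]
cup t [ 0.5466 -0.3389]
grip s [ 0.4074 -0.2779]
grip t [ 0.4063 -0.2763]
knob s [ 0.408  -0.2788]
grip dir s 164.24415533963628 0.04863249709571633
grip dir t 163.18962096191046 0.04931859846104164
spout s [ 0.3246 -0.2538]
spout t [ 0.3274 -0.2508]
pot body t [ 0.4048 -0.2747]
saucer s [ 0.5509 -0.0038]
saucer t [ 0.5516 -0.0027]
ring s [0.548  0.2297]
seat s [0.5502 0.2284]
seat t [0.5491 0.2275]
tray t [0.6355 0.2889]
tray t [ 0.6383 -0.0648]
tray t [ 0.4232 -0.0665]
tray t [0.4205 0.2874]
tray s [ 0.641  -0.0691]
tray s [ 0.4225 -0.0662]
tray s [0.4218 0.2933]
tray s [0.6383 0.2925]
[0.5, -0.3] 0 [-0.668  -0.0119  1.7602 -0.      1.3933 -0.668 ] [-0.668  -0.0119  1.7602  0.      1.3933  2.4736]
[0.5, -0.3] 90 [-0.668  -0.0119  1.7602  0.      1.3933 -2.2388] [-0.668  -0.0119  1.7602 -0.      1.3933  0.9028]
[0.6, 0.2] 0 [ 0.2042  0.1031  1.6413 -0.      1.3972  0.2042] [ 0.2042  0.1031  1.6413  0.      1.3972 -2.9374]
[0.6, 0.2] 90 [ 0.2042  0.1031  1.6413 -0.      1.3972 -1.3666] [ 0.2042  0.1031  1.6413 -0.      1.3972  1.775 ]
[0.3, -0.3] 0 [-0.9612 -0.4299  2.1124  0.      1.4591 -0.9612] [-0.9612 -0.4299  2.1124  0.      1.4591  2.1804]
[0.3, -0.3] 90 [-0.9612 -0.4299  2.1124  0.      1.4591 -2.532 ] [-0.9612 -0.4299  2.1124 -0.      1.4591  0.6096]
```

```bash
cat >> h.py <<'E'
import cv2
WARM=np.array([.5493,.2283]);SAU=np.array([.5512,-.0033]);MID=(WARM+SAU)/2
def go(p,z,yaw,up): # above p, then straight down
    o=down(np.radians(yaw)); movep([*p,up],o); move_linear([*p,z],rate=.12)
def rise(z,rate=.2):
    s=state()["tcp_pos"]; move_linear([s[0],s[1],z],rate=rate)
def pic(cam,x,y,w,h,s,name):
    im=snapshot(cam)[:,:,::-1]; cv2.imwrite(name,cv2.resize(im[y:y+h,x:x+w],None,fx=s,fy=s,interpolation=cv2.INTER_CUBIC))
E
python3 - <<'E'
from h import *
go([.4437,-.149],.026,0,.10)
print(state()["t"],state()["tcp_pos"])
grasp(20);s=state();print(s["t"],s["opening"],s["grasp_force"],s["tcp_pos"])
rise(.16);s=state();print(s["t"],s["opening"])
movep([*WARM,.16],down(0.));print(state()["t"])
move_linear([*WARM,.072],rate=.08)
s=state();print(s["t"],s["opening"],s["tcp_pos"])
pic("side",250,250,90,100,6,"pics/s3.png")
E
```

```text
3.775 [ 0.4442 -0.1492  0.0265]
4.3 0.03523516554501332 19.850120557857736 [ 0.4442 -0.1492  0.0268]
5.1167 0.035363844215260155
6.575
7.825 0.035540691418788184 [0.5499 0.2285 0.0728]
```

View pics/s3.png

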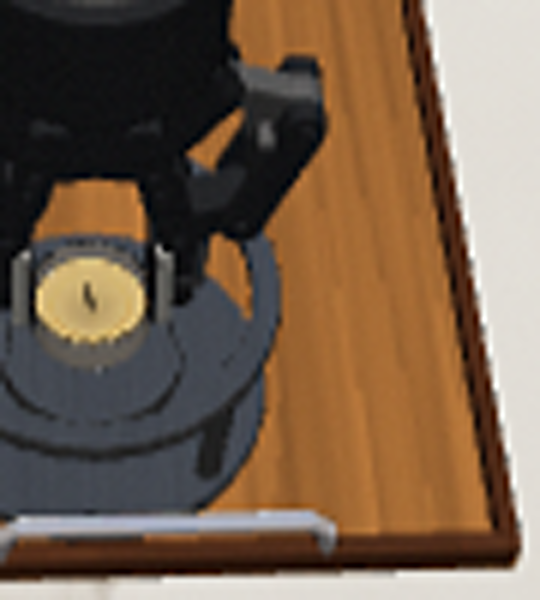

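Run:
```python
from h import *
print(at(0,90,300,.060,("side",250,250,6)))
let_go();print(state()["t"],state()["opening"],state()["ft_force"])
rise(.2)
print(state()["t"],state()["ft_force"]); movep([.45,.0,.25],down(0)); print(state()["t"])
pic("side",230,250,110,100,6,"pics/s4.png")
```

```text
[0.5511 0.2296]
8.425 0.08553078826239917 [ 0.0135 -0.9705  0.1988]
9.2167 [-0.7485  1.163  -0.0392]
10.2167
```

View pics/s4.png

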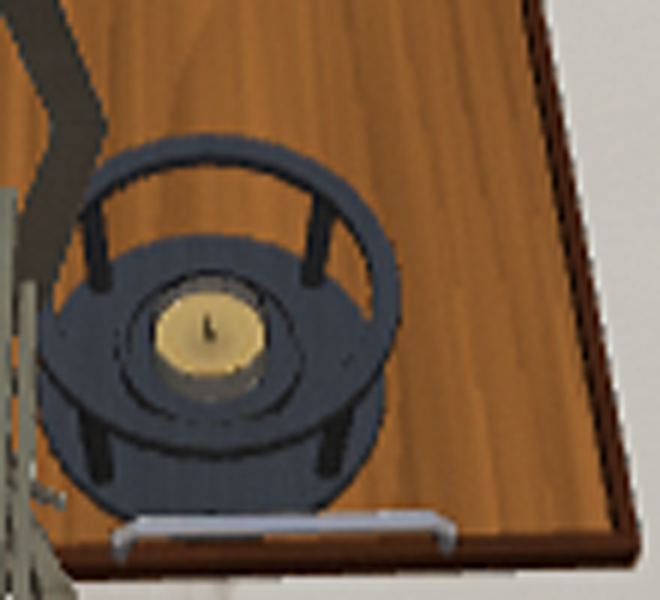

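The tea light stands upright in the seat, with its top at about (209,336) inside the seat ring at about (210,347). Next is the teapot.

Run:
```python
from h import *
print("light",at(0,209,336,.042,("side",230,250,6)))
Y=73.5
o=down(np.radians(Y)) ; j0=state()["joint_positions"]
print(ik([.407,-.2775,.25],o), ik([.407,-.2775,.25],down(np.radians(Y-180))))
go([.407,-.2775],.148,Y,.24)
grasp(100);s=state();print(s["t"],s["opening"],s["tcp_pos"])
rise(.19,.08);s=state();print(s["t"],s["opening"],s["ft_force"],s["wrist_torque"])
rise(.30,.15)
movep([*WARM,.30],o);s=state();print(s["t"],s["opening"],s["ft_force"],s["wrist_torque"])
move_linear([*WARM,.064+.148+.012],rate=.1);print(state()["t"],state()["tcp_pos"])
pic("side",200,200,150,150,4,"pics/s5.png")
```

```text
light [0.5512 0.2303]
[-0.7496 -0.2736  1.9109  0.      1.5043 -2.0324] [-0.7496 -0.2736  1.9109 -0.      1.5043  1.1092]
13.4833 0.01109568661456297 [ 0.4072 -0.2775  0.1482]
14.1583 0.01112452910544755 [-0.5127  0.1696 -7.5953] [-0.0137  0.0207 -0.0071]
16.9417 0.010991697856971116 [-0.5453 -0.4554 -8.2601] [-0.0339 -0.0391 -0.0382]
17.85 [0.5499 0.2285 0.225 ]
```

View pics/s5.png

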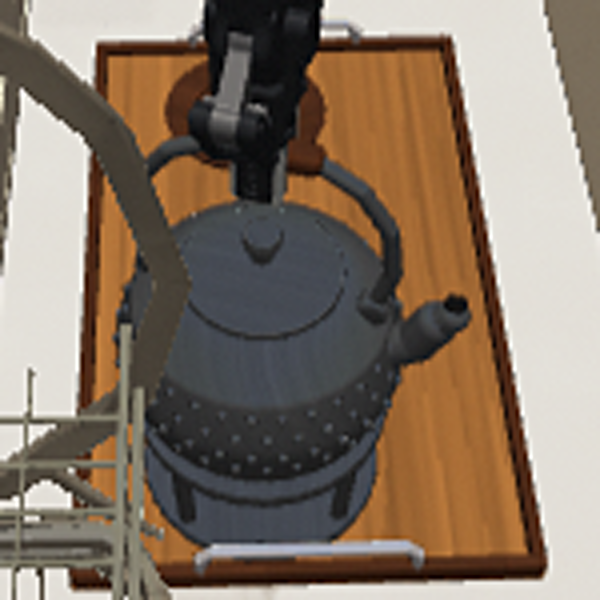

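Run:
```python
from h import *
c=("side",200,200,4)
print("knob",at(0,262,234,.225-.148+.097,c))
t=[WARM[0]-.0005,WARM[1]]
print(move_linear([*t,.064+.148-.004],rate=.03,stop_force=5)); s=state();print(s["t"],s["tcp_pos"],s["ft_force"])
let_go();hold(.2);print(state()["ft_force"]);rise(.30);print(state()["t"])
movep([.5612,-.2455,.2],down(np.radians(-57.6)))
pic("side",200,200,150,150,4,"pics/s6.png")
print(state()["t"],state()["joint_positions"])
```

```text
knob [0.5513 0.2269]
True
18.3417 [0.5493 0.2281 0.2122] [-0.0336  0.7063  5.7764]
[-0.8529 -0.4559 -0.1919]
19.8583
21.675 [-0.5325  0.0571  1.69    0.0002  1.3945  0.4713]
```

View pics/s6.png

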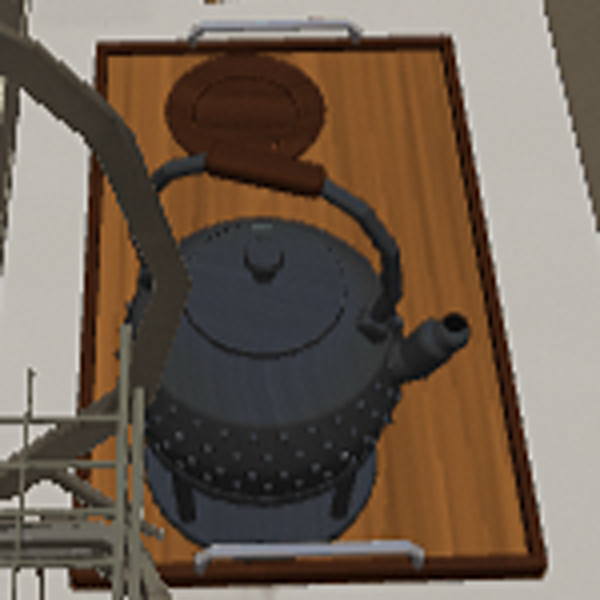

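The teapot sits level on the ring: its knob is at (264,255) and the landing height matches. Next come the timer, the cup and the matchbox.

Run:
```python
from h import *
def pick(p,z,yaw,f,exp,up=.14):
    go(p,z,yaw,up); grasp(f); s=state(); print("pick",s["t"],s["opening"],s["tcp_pos"])
    rise(up); 
    if abs(state()["opening"]-exp)>.006: raise SystemExit("bad grip %f"%state()["opening"])
def place(p,z,yaw,up=.15,sf=4):
    movep([*p,up],down(np.radians(yaw))); move_linear([*p,z+.012],rate=.15)
    r=move_linear([*p,z-.003],rate=.02,stop_force=sf); s=state(); print("place",r,s["t"],s["tcp_pos"],s["opening"])
    let_go(); rise(up)
pick([.5612,-.2455],.0645,-57.6,40,.010)
place(MID,.0705,-57.6)
pick([.548,-.341],.045,90,30,.057)
place(SAU,.056,90)
pick([.5642,-.1437],.021,108.9,20,.050)
a=np.arctan2(*(WARM-SAU)[::-1]); u=np.array([np.sin(a),-np.cos(a)]) # u: tray x
place(MID-.082*u,.027,np.degrees(a))
movep([.40,-.2,.3],down(0)); hold(.3)
pic("side",200,195,150,150,4,"pics/s7.png"); pic("top",135,150,230,115,3.4,"pics/t7.png"); print(state()["t"])
```

```text
pick 23.4833 0.008353781125390994 [ 0.5613 -0.2455  0.0646]
place True 26.5583 [0.5505 0.1124 0.0704] 0.008844804076601454
pick 31.9417 0.05794220629761857 [ 0.5488 -0.3417  0.0466]
place True 35.1 [ 0.5514 -0.0033  0.0576] 0.0581353527455003
pick 38.275 0.05154106288697252 [ 0.5648 -0.144   0.0218]
place True 41.5417 [0.4682 0.1119 0.0276] 0.05143203303816098
44.4667
```

View pics/s7.png

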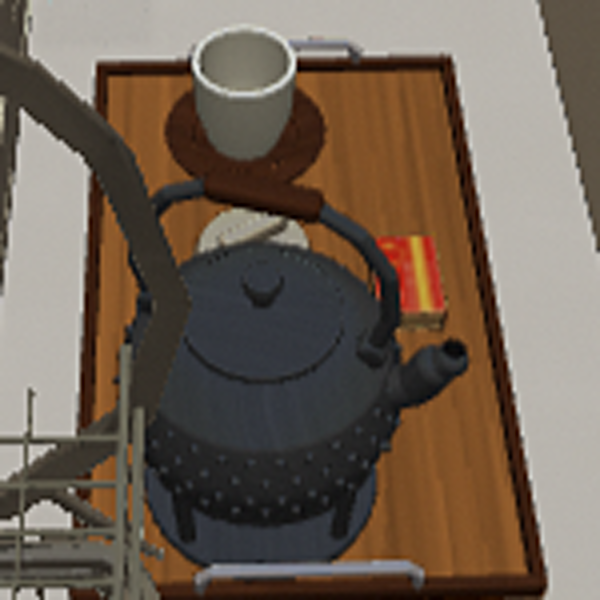

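View pics/t7.png

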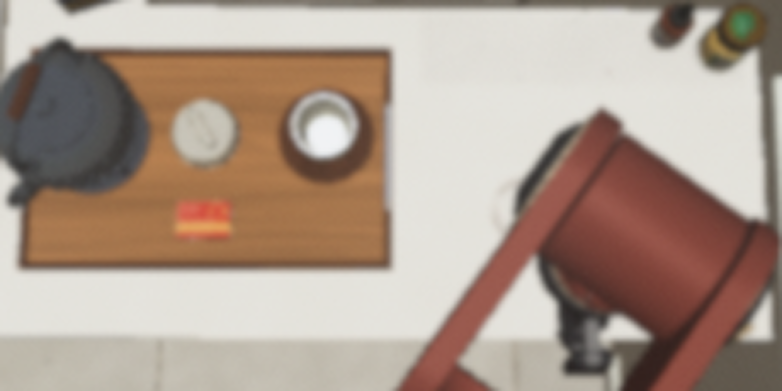

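The cup rim, at (244,62) in the side view and (324,124) in the top view, is over the saucer. The timer at (205,131) and the matchbox at (204,219) in the top view are aligned. I'll check the numbers.

Run:
```python
from h import *
c=("side",200,195,4)
print("cup",at(0,244,62,.071,c),at("t1",324,124,.069),SAU)
print("timer",at("t1",205,131,.036),MID,"box",at("t1",204,219,.021))
print("grip",at(0,264,195,.218,c),"knob",at(0,262,282,.163,c),WARM)
q=[at(0,*p,.021,c) for p in((440,237),(446,313))];e=q[1]-q[0];print("box edge",q,np.degrees(np.arctan2(e[1],e[0])))
```

```text
cup [ 0.5523 -0.004 ] [ 0.5522 -0.0038] [ 0.5512 -0.0033]
timer [0.5509 0.1124] [0.5503 0.1125] box [0.4677 0.1125]
grip [0.5512 0.2336] knob [0.5514 0.233 ] [0.5493 0.2283]
box edge [array([0.4472, 0.085 ]), array([0.45  , 0.1374])] 86.90320208399898
```

Run:
```python
from h import *
print("grip t",at("t1",26,91,.220))
print("ring t, z.064", at("t1",86,133,.032))
pic("side",225,235,85,105,7,"pics/s8.png".replace("s8","s8"))
im=cv2.imread("pics/s8.png");im=cv2.resize(im,(480,593));
# overlay predicted foot circle (r56) and ring outer (r59) at z=.064, centred on WARM (green) 
c=CAL["side"];T=np.array(c["T"])
def pr(p):
    q=np.linalg.inv(T)@[*p,1];q=c["intrinsics"]@(q[:3]/q[2]);return q[:2]
s=480/85
for rad,z,col,ctr in((.059,.064,(0,255,0),WARM),(.059,.056,(0,255,255),WARM),(.0655,.064+.045,(0,0,255),WARM)):
    pts=np.array([pr([ctr[0]+rad*np.cos(t),ctr[1]+rad*np.sin(t),z]) for t in np.linspace(0,6.3,80)])
    pts=((pts-[225,235]+.5)*s).astype(np.int32);cv2.polylines(im,[pts],False,col,1)
for z in(.220,.165):
    p=((pr([*WARM,z])-[225,235]+.5)*s).astype(int);cv2.drawMarker(im,tuple(map(int,p)),(255,0,255),0,12,1)
cv2.imwrite("pics/s8.png",im)
```

```text
grip t [0.5489 0.2289]
ring t, z.064 [0.5489 0.2272]
```

View pics/s8.png

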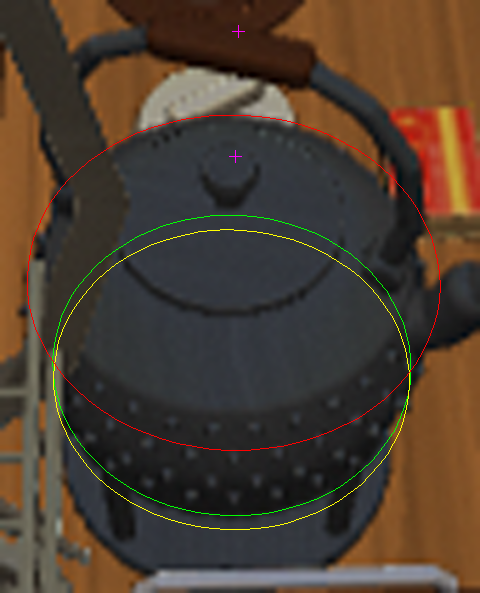

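Run:
```python
from h import *
a=cv2.imread("pics/s5.png",0);b=cv2.imread("pics/s6.png",0)
c=CAL["side"];T=np.array(c["T"])
def pr(p):
    q=np.linalg.inv(T)@[*p,1];q=c["intrinsics"]@(q[:3]/q[2]);return 4*q[:2]
for n,(x,y,w,h),z in(("knob",(235,212,55,55),.165),("spout",(385,290,90,75),.14),("handle base",(350,285,50,40),.12)):
    r=cv2.matchTemplate(b,a[y:y+h,x:x+w],cv2.TM_CCOEFF_NORMED);_,m,_,l=cv2.minMaxLoc(r)
    px=[.549,.228,z] if n=="knob" else [.48,.24,z]
    print(n,m,np.array(l)-[x,y],"expected",pr(px)-pr([px[0]+.0006,px[1]+.0004,px[2]+.0128]))
```

```text
knob 0.9238688349723816 [ 2 18] expected [ 0.9797 19.0764]
spout 0.9786092042922974 [ 0 18] expected [-0.9066 18.1953]
handle base 0.9719481468200684 [ 0 18] expected [-0.8522 17.5469]
```

The pot came down exactly as far as expected (12.8 mm), so it rests flat on the ring, and the top view agrees with the centring. The tin and jar are untouched and the arm is clear, so I'm handing the job in.

```bash
python3 -c "
from cell import *
print(finish_job())"
```

```text
the job is handed in; nothing more can be done
None
```

The job is handed in at about 45 s of the 112 s allowed: everything stands upright and in place to within a few millimetres by the camera checks, with the tea light released about 18 mm above its seat because the gripper only opens fully; I don't have the judge's verdict.

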